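# Slide a square nut into the jig's pocket and shut the keeper

## Task

Load the nut jig: slide the loose square nut over the jig's deck until it lies flat against the fence, then nudge it along the fence until it drops into the pocket of the bar and sits flat on the pocket's bottom; where the bar's pocket is set along the fence has to be seen or felt. Then fold the hinged keeper flap over the nut and press it fully shut, holding it down for a moment with a firm push of about 10 N. Never lift the nut, touch everything gently (under 35 N) and leave the things around the jig where they are.

Things in the scene. Friction and masses are not known exactly. Their poses are not given: they have to be found in the camera images.
- fixture: the jig: flat aluminium plate, 160 (its x) by 240 mm (its y), fixed to the worktop. Origin: centre of its underside; x points across it to the fence (away from the robot), y along the fence (to the robot's left), z up. Flat deck, top at z = 20 mm, from x = -80 to 12 mm; then, in a channel from x = 12 to 45 mm and flush with the deck, the steel pocket bar; then the fence
- fence_mid (a point): middle of the fence's face at its foot: jig x = 45, y = 0, z = 20 mm. The fence is a straight wall along jig y, 12 mm thick, 10 mm high over the deck. Two hinge ears stand behind it (jig x = 57 to 76, y = +-110, up to z = 36 mm)
- bar_zone (a point): middle of the stretch where the bar's pocket may be: jig x = 28.5, y = -35, z = 20 mm. The pocket's centre lies within 20 mm of this along jig y; its setting is not measured. The pocket is 34 mm long (y), 33 mm wide (x = 12 to 45 mm, up to the fence) and 6 mm deep. The bar can stick out of the jig's left end by up to 45 mm
- nut_center (a point): centre (half-way up) of the loose dark steel square nut, 30 x 30 x 14 mm, 17 mm hole, 50 to 100 g, sliding easily; z up, x square to a side (turned up to 0.35 rad from jig x). Centre 27 mm over the jig's underside on deck or bar, 21 mm in the pocket (top then 8 mm over the deck). Starts on the deck, 45 to 85 mm from the fence's face, at jig y = 60 to 85 mm
- keeper (a joint): angle of the keeper flap (rad): 0 = shut, lying level on the fence and reaching over the nut; grows as it opens up and back, 1.57 upright, 2.0 at most (leaning back, away from the robot). Stiff hinge (0.025 N m): it stays where it is left. Starts at 1.7 to 1.95. It shuts only if the nut is in the pocket, against a hard stop: meet it slowly
- keeper_hinge (a point): middle of the keeper's hinge axis, which runs along jig y: 62 mm from the jig's origin along its x, 33.5 mm above its underside. The flap is an aluminium strip 190 mm long (jig y), 6 mm thick, reaching 45 mm from the hinge axis to its rolled front edge; a black rubber strip to press on lies along its top
- keeper_edge (a point): middle of the keeper's rolled front edge, 41 mm from the hinge axis; when shut it lies over the channel at jig x = 21, z = 33.5 mm; open, it is about 73 mm above the jig's underside
- beaker: clear plastic beaker, 64 mm wide, 76 mm high, bystander; origin: centre of its underside
- timer: flat white lab timer, 75 x 75 x 17 mm, bystander; origin: centre of its underside
- bottle: small brown bottle, 46 mm wide, 88 mm high, bystander behind the jig; origin: centre of its underside
- nut: the same nut; origin: centre of its underside

How it is judged:
By the outcome, as a careful person would: the job done as asked, in the order asked, and still so for the second after the job is handed in, with the robot touching nothing.
It also fails if it takes over 64 s, if anything falls off the work surface, if the arm or the gripper's body presses on something with over 40 N, if the wrist force passes 120 N, or if a joint passes its speed limit or range.

## Robot

A 6-joint arm with a two-finger parallel gripper is mounted at the origin on a cart in front of the work surface, level with it; the furniture and walls round the work are solid. World frame = base frame: x ahead of the robot, y to its left, z up, the work surface at z = 0. Lengths are in m, angles in rad, forces in N, time in s.
With the tool pointing down it reaches from about 0.275 to 0.825 m from the base axis. Payload 5.2 kg.
Tool frame: the origin (TCP) lies midway between the tips of the shut fingers; the grasp point (between the pads) lies 19 mm behind it; z points along the fingers, y is the direction in which the jaws open and shut (so a half turn about z gives the same grasp; the last joint's range is limited). The gripper opens to 93 mm and grips with 3 to 60 N. Pads are 15 mm wide; open, the fingers measure 128 mm over their backs; the gripper's body (75 mm by 188 mm) begins 65 mm behind the grasp point.
Start: joints at [-1.331, 0.259, 1.535, -0, 1.348, -0.203], TCP at [0.236, -0.497, 0.219] pointing down, gripper open.
Joint ranges: [-3.14, 3.14], [-0.91, 2.08], [0.19, 2.58], [-1.22, 4.36], [0.22, 2.71], [-3.12, 3.12]. Speed limits (rad/s): [2.57, 2.57, 3.14, 3.14, 3.14, 3.14].

## Interface

Orientations are given as a 3x3 rotation matrix whose columns are the frame's x, y, z axes.
In Python, from rig import sense, read_camera, get_calibration, hand_in gives the robot as it stands.
- The arm moves only by the shell command python3 -m handwheel 'ROWS' [OPENING]. ROWS is JSON, a list of rows, each a list of 2 entries, a list of its own where there are three numbers: the shift along the tool's x, y, z scaled (see below), then the turn, a rotation vector about the tool's x, y, z scaled (see below). A call has 1 to 20 rows; each row is the pose to reach, as a shift and turn from the pose commanded when the call began, along the tool's axes at that moment; what a row does not reach only later rows make up. The controller multiplies each number of a shift by 200 mm and each number of a turn by pi/2 rad. A row lasts 1/8 s, in which the tool goes at most 62.5 mm and 10.7 degrees, less where a joint would pass 70% of its speed; a pose out of reach is approached as far as the arm can. A call with a number of a shift or a turn outside -1 to 1 is refused whole. A call with a gripper value outside its range is refused whole. OPENING is the opening, from 0 (shut) to 1 (fully open), set as the call begins (- or left out, the last holds). The fingers move at their own pace and stop on an object; the grip force is fixed at half the most. Time passes only in rows, so rows that repeat a pose let the fingers close. It gives the time, the measured TCP pose, the force and the opening at its end, in the units of the state.
- sense(): the state, without advancing time (a new reading comes with each control period).
- read_camera(name): name is "side" or "top" or "wrist"; returns the picture (384x512x3 uint8, red, green, blue); there is no depth.
- get_calibration(name): a dict with "fx", "fy", "cx", "cy" (pixels), "extrinsics" (4x4, takes a point from world to camera coordinates); the wrist camera has in their place "tool_from_camera" (4x4, takes a point from camera to tool coordinates, whose origin is the TCP and whose axes are the flange's). Camera axes: x right, y down, z forward; pixel columns grow to the right and rows downward; lengths in m; the calibration is good to about 2 mm. A picture is of the moment at which its call begins: read the wrist's pose just before it. get_calibration takes no time and is no camera call.
- hand_in(): hands the job in, once; it reports no verdict.
The state is a dict: "t": time; "joint_pos": joint angles; "joint_velocities": joint speeds; "effort": joint torques, N m; "position": TCP position; "eef_rot": TCP orientation; "contact_force": force on the tool from outside, world axes, zero at the start; "ft_torque": the same for the moment, N m; "opening": opening from 0.0 (shut) to 1.0 (fully open).
Only numpy, scipy, OpenCV 4.12 (cv2) and the standard library are available. Lean on these libraries where they do the work, as an engineer would, in place of code of your own. Each camera call takes 0.05 s, during which the arm holds its last target.

## Working session

There is one attempt and no reset: what is moved stays moved. The work goes in short steps, Python scripts to look and compute and a shell command to move; the robot and the scene stay as the last step left them, time stands still between calls to the robot, and variables do not carry over. Pictures are saved under pics/ and viewed, and the job is handed in when it is done.

```bash
ls; mkdir -p pics; python3 - <<'E'
from rig import *
import cv2,numpy as np
s=sense();print({k:np.round(v,3).tolist() for k,v in s.items()})
for n in("top","side"):
    im=read_camera(n);cv2.imwrite(f"pics/{n}0.png",im[:,:,::-1]);c=get_calibration(n);print(n,c)
im=read_camera("wrist");cv2.imwrite("pics/wrist0.png",im[:,:,::-1]);print(get_calibration("wrist"))
E
```

```text
pics
{'t': 0.0, 'joint_pos': [-1.331, 0.259, 1.536, -0.0, 1.348, -0.203], 'joint_velocities': [-0.0, 0.001, -0.001, 0.0, 0.001, -0.001], 'effort': [-0.002, -43.731, -28.401, 0.072, 0.042, -0.0], 'position': [0.236, -0.496, 0.218], 'eef_rot': [[0.904, 0.428, -0.0], [0.428, -0.904, 0.002], [0.0, -0.002, -1.0]], 'contact_force': [0.794, 0.57, -0.145], 'ft_torque': [-0.043, 0.042, 0.017], 'opening': 1.004}
top {'fx': 417.59787340512895, 'fy': 417.59787340512895, 'cx': 254.93280086225744, 'cy': 192.72339206321226, 'extrinsics': array([[ 0.02142092, -0.9997057 ,  0.01138695, -0.18412513],
       [-0.99423911, -0.02249745, -0.10479726,  0.51809455],
       [ 0.1050226 , -0.0090765 , -0.99442841,  0.98740582],
       [ 0.        ,  0.        ,  0.        ,  1.        ]])}
side {'fx': 394.6315076443509, 'fy': 394.6315076443509, 'cx': 250.0640194285647, 'cy': 193.62526447359213, 'extrinsics': array([[ 0.99983969, -0.01502401,  0.00973982, -0.51988889],
       [-0.00161773, -0.6175523 , -0.78652816, -0.04337613],
       [ 0.01783166,  0.78638632, -0.6174776 ,  1.01334058],
       [ 0.        ,  0.        ,  0.        ,  1.        ]])}
{'fx': 325.7505080055749, 'fy': 325.7505080055749, 'cx': 256.85724505205155, 'cy': 192.65309188093937, 'tool_from_camera': array([[ 3.44773022e-04, -9.57574364e-01, -2.88186083e-01,
         8.11845696e-02],
       [ 9.99999910e-01,  2.59145305e-04,  3.35276742e-04,
        -8.49483410e-05],
       [-2.46370342e-04, -2.88186173e-01,  9.57574367e-01,
        -1.66412045e-01],
       [ 0.00000000e+00,  0.00000000e+00,  0.00000000e+00,
         1.00000000e+00]])}
```

View pics/top0.png

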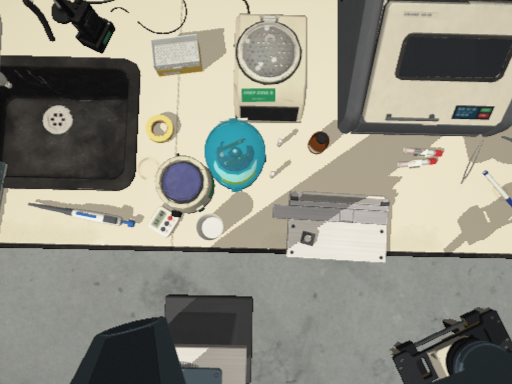

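View pics/side0.png

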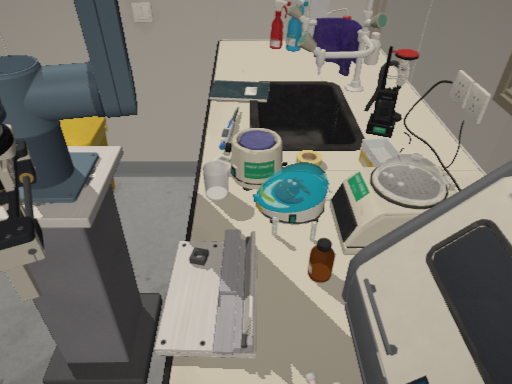

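View pics/wrist0.png

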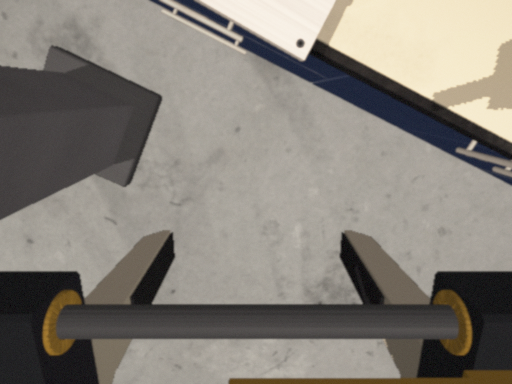

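```bash
python3 - <<'E'
import cv2
a=cv2.imread("pics/top0.png")[180:275,262:402];cv2.imwrite("pics/top0c.png",cv2.resize(a,(784,532),interpolation=cv2.INTER_CUBIC))
a=cv2.imread("pics/side0.png")[225:360,155:270];cv2.imwrite("pics/side0c.png",cv2.resize(a,None,fx=4.4,fy=4.4,interpolation=cv2.INTER_CUBIC))
E
```

```text
(no output)
```

View pics/top0c.png

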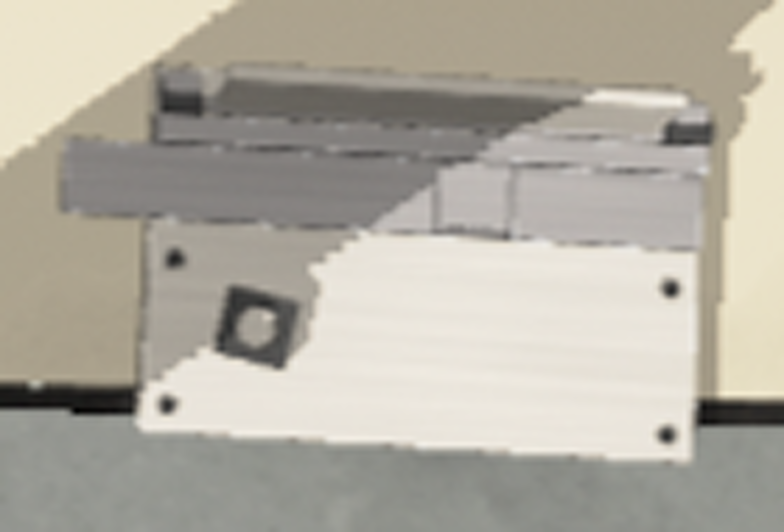

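View pics/side0c.png

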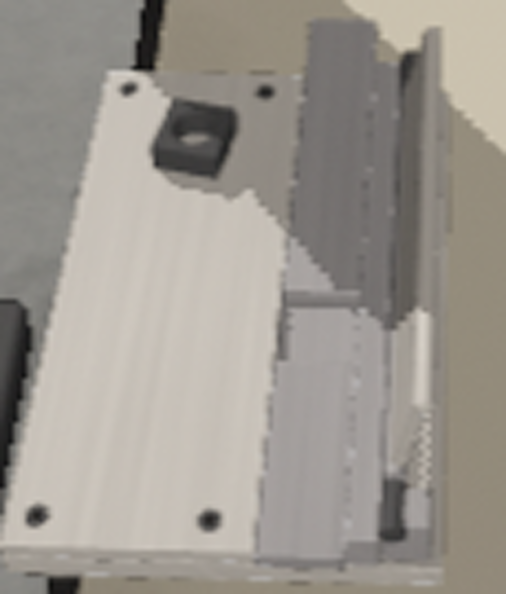

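```bash
cat > h.py <<'E'
from rig import *
import cv2,numpy as np
from scipy.optimize import least_squares
def cam(n,st=None):
    c=get_calibration(n)
    K=np.array([[c['fx'],0,c['cx']],[0,c['fy'],c['cy']],[0,0,1]])
    if n=='wrist':
        T=np.eye(4);T[:3,:3]=st['eef_rot'];T[:3,3]=st['position']
        E=np.linalg.inv(T@c['tool_from_camera'])
    else:E=c['extrinsics']
    return K,E
def back(K,E,uv,z):
    R=E[:3,:3];C=-R.T@E[:3,3]
    d=(R.T@np.linalg.inv(K)@np.array([uv[0],uv[1],1.]))
    return C+d*(z-C[2])/d[2]
def proj(K,E,p):
    q=E[:3,:3]@p+E[:3,3];q=K@q;return q[:2]/q[2]
def fitjig(K,E,J,uv,w0=(.45,-.35,0)):
    f=lambda v:np.ravel([proj(K,E,j2w(v,j))-u for j,u in zip(J,uv)])
    r=least_squares(f,w0);return r.x,r.fun.reshape(-1,2)
def j2w(v,j):
    c,s=np.cos(v[2]),np.sin(v[2]);j=np.asarray(j,float)
    return np.array([v[0]+c*j[0]-s*j[1],v[1]+s*j[0]+c*j[1],j[2]])
def w2j(v,p):
    c,s=np.cos(v[2]),np.sin(v[2]);d=np.asarray(p)[:2]-v[:2]
    return np.array([c*d[0]+s*d[1],-s*d[0]+c*d[1],p[2]])
E
python3 - <<'E'
from h import *
K,E=cam('top')
up=lambda p:(np.array(p)+.5)/5.6-.5+np.array([262,180])
J=np.array([[12,120,20],[12,-120,20],[-80,120,20],[-80,-120,20]])/1e3
v,r=fitjig(K,E,J,[up(p) for p in[(148,220),(697,247),(138,428),(691,457)]])
print(v,r)
for n,p,z in[('nut',(258,327),.034),('pk L',(435,200),.02),('pkR',(512,204),.02),('barend',(62,180),.02)]:
    w=back(K,E,up(p),z);print(n,w,w2j(v,w)*1e3)
K,E=cam('side')
for j in J: print(proj(K,E,j2w(v,j)), (proj(K,E,j2w(v,j))-[155,225])*4.4)
print(j2w(v,[.0285,-.035,.02]),j2w(v,[.062,0,.0335]))
E
```

```text
[ 0.44628731 -0.37395544 -0.03015077] [[-0.15828385 -0.5287118 ]
 [-0.0947364  -0.22990313]
 [-0.01993196  0.40134584]
 [ 0.27205268  0.33866479]]
nut [ 0.41532695 -0.30118813  0.034     ] [-33.1399505   71.80089867  34.        ]
pk L [ 0.47208471 -0.37999883  0.02      ] [25.96785813 -5.26294678 20.        ]
pkR [ 0.47107989 -0.4136802   0.02      ] [ 25.97886425 -38.95929955  20.        ]
barend [ 0.47721857 -0.21702323  0.02      ] [ 26.18629001 157.79334733  20.        ]
[223.70606636 241.04481746] [302.30669199  70.59719681]
[213.37723491 349.71212124] [256.85983358 548.73333345]
[178.8938851  240.25089767] [105.13309443  67.10394974]
[154.95081929 348.58212781] [-2.16395122e-01  5.43761362e+02]
[ 0.47371924 -0.4097987   0.02      ] [ 0.50825913 -0.3758245   0.0335    ]
```

```bash
python3 -m handwheel '[[[0.12,-0.06,0],[0,0,0.04]],[[0.34,-0.18,0],[0,0,0.12]],[[0.57,-0.31,0],[0,0,0.2]],[[0.78,-0.42,0],[0,0,0.27]],[[0.9,-0.487,0],[0,0,0.3008]],[[0.9,-0.487,0],[0,0,0.3008]]]' 0
```

```text
t: 0.9
position: [0.3573, -0.3302, 0.2186]
eef_rot: [[1.0, -0.026, -0.0], [-0.026, -1.0, 0.0], [-0.0, -0.0, -1.0]]
contact_force: [-0.3, -0.6, 0.1]
opening: 0.402
```

```bash
python3 -m handwheel '[[[0.05,-0.07,0.12],[0,0,0]],[[0.11,-0.16,0.3],[0,0,0]],[[0.113,-0.163,0.35],[0,0,0]],[[0.113,-0.163,0.35],[0,0,0]]]'; python3 - <<'E'
from h import *
s=sense();im=read_camera("wrist")[:,:,::-1];cv2.imwrite("pics/w1.png",im)
np.savez("w1.npz",p=s['position'],R=s['eef_rot']);print(s['position'],s['eef_rot'],s['t'])
cv2.imwrite("pics/w1b.png",cv2.resize(im,(800,600),interpolation=cv2.INTER_CUBIC))
E
```

```text
t: 1.4
position: [0.3795, -0.3008, 0.1484]
eef_rot: [[1.0, -0.03, -0.001], [-0.03, -1.0, 0.0], [-0.001, -0.0, -1.0]]
contact_force: [-0.6, 0.2, -0.1]
opening: 0.01
[ 0.37953518 -0.30079336  0.14844864] [[ 9.99561396e-01 -2.95948634e-02 -1.07727220e-03]
 [-2.95944446e-02 -9.99561907e-01  4.02614613e-04]
 [-1.08871558e-03 -3.70556752e-04 -9.99999339e-01]] 1.4
```

View pics/w1b.png

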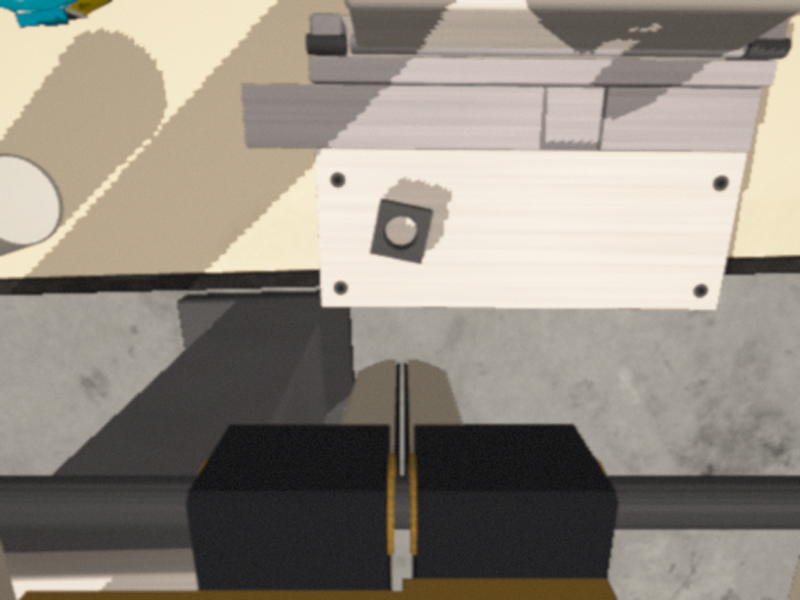

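```bash
python3 - <<'E'
from h import *
d=np.load("w1.npz");K,E=cam('wrist',dict(position=d['p'],eef_rot=d['R']))
up=lambda p:(np.array(p)+.5)/1.5625-.5
J=np.array([[12,120,20],[12,-120,20],[-80,120,20],[-80,-120,20],[12,-120,20]])/1e3
v,r=fitjig(K,E,J,[up(p) for p in[(317,151),(747,153),(321,306),(718,309),(747,153)]])
print(v,r.round(2).tolist())
for n,p,z in[('nut',(402,231),.034),('n1',(382,199),.034),('n2',(433,209),.034),('n3',(422,263),.034),('n4',(371,254),.034),('pk L',(543,115),.02),('pkR',(604,115),.02),('pkbL',(547,141),.014),('barend',(244,115),.02),('fence',(540,84),.02)]:
    w=back(K,E,up(p),z);print(n,w,(w2j(v,w)*1e3).round(1))
print(back(K,E,up((358,362)),.148),back(K,E,up((438,362)),.148))
E
```

```text
[ 0.44478764 -0.37457927 -0.0357731 ] [[-0.84, -0.89], [0.42, -0.29], [0.7, 1.07], [-0.69, 0.76], [0.42, -0.29]]
nut [ 0.41659383 -0.30172107  0.034     ] [-30.8  71.8  34. ]
n1 [ 0.43433699 -0.29136631  0.034     ] [-13.4  82.8  34. ]
n2 [ 0.42814716 -0.3189994   0.034     ] [-18.6  54.9  34. ]
n3 [ 0.39819239 -0.31246001  0.034     ] [-48.8  60.4  34. ]
n4 [ 0.4041777  -0.28397636  0.034     ] [-43.8  89.1  34. ]
pk L [ 0.47548291 -0.380266    0.02      ] [30.9 -4.6 20. ]
pkR [ 0.47451017 -0.4134704   0.02      ] [ 31.1 -37.8  20. ]
pkbL [ 0.46190638 -0.38479618  0.014     ] [17.5 -9.6 14. ]
barend [ 0.4802526  -0.21745247  0.02      ] [ 29.8 158.3  20. ]
fence [ 0.49118366 -0.37786216  0.02      ] [46.5 -1.6 20. ]
[ 0.38836151 -0.28524942  0.148     ] [ 0.38753715 -0.31364391  0.148     ]
```

```bash
python3 -m handwheel '[[[0,0,0.2],[0,0,0]],[[0,0,0.42],[0,0,0]],[[0,0,0.56],[0,0,0]],[[0,0,0.62],[0,0,0]],[[0,0,0.62],[0,0,0]],[[0.02,0,0.62],[0,0,0]],[[0.045,0,0.62],[0,0,0]],[[0.07,0,0.62],[0,0,0]],[[0.095,0,0.62],[0,0,0]],[[0.12,0,0.62],[0,0,0]],[[0.145,0,0.62],[0,0,0]]]'; python3 - <<'E'
from h import *
s=sense();print(s['contact_force'],s['position'])
im=read_camera("wrist")[:,:,::-1]
cv2.imwrite("pics/w2b.png",cv2.resize(im,(800,600),interpolation=cv2.INTER_CUBIC))
E
```

```text
t: 2.82
position: [0.4095, -0.3007, 0.0246]
eef_rot: [[1.0, -0.03, -0.0], [-0.03, -1.0, 0.0], [-0.0, -0.0, -1.0]]
contact_force: [-1.0, 0.7, 0.4]
opening: 0.004
[-0.95595225  0.70260156  0.37372056] [ 0.40949972 -0.30070441  0.02462553]
```

View pics/w2b.png

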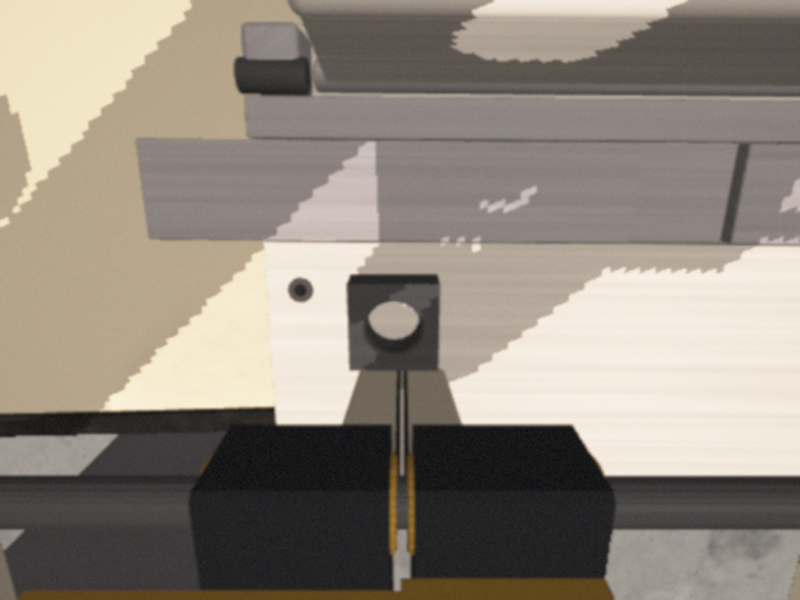

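```bash
python3 -m handwheel '[[[0.025,0,0],[0,0,0]],[[0.05,0,0],[0,0,0]],[[0.075,0,0],[0,0,0]],[[0.1,0,0],[0,0,0]],[[0.125,0,0],[0,0,0]],[[0.15,0,0],[0,0,0]],[[0.175,0,0],[0,0,0]],[[0.2,0,0],[0,0,0]],[[0.21,0,0],[0,0,0]]]';python3 -m handwheel '[[[0.007,0,0],[0,0,0]],[[0.014,0,0],[0,0,0]]]'
```

```text
t: 4.0
position: [0.4515, -0.3021, 0.0246]
eef_rot: [[1.0, -0.029, 0.0], [-0.029, -1.0, -0.0], [0.0, 0.0, -1.0]]
contact_force: [0.5, -0.0, -0.1]
opening: 0.006
t: 4.25
position: [0.4534, -0.3019, 0.0246]
eef_rot: [[1.0, -0.03, -0.001], [-0.03, -1.0, 0.0], [-0.001, -0.0, -1.0]]
contact_force: [-4.3, 0.0, 1.8]
opening: 0.006
```

```bash
python3 - <<'E'
from h import *
s=sense();print(s['contact_force'],s['position'])
im=read_camera("wrist")[:,:,::-1]
cv2.imwrite("pics/w3b.png",cv2.resize(im,(800,600),interpolation=cv2.INTER_CUBIC))
print(sense()['contact_force'])
E
```

```text
[-4.28611178  0.04504076  1.83501438] [ 0.45344872 -0.30190012  0.02458368]
[-1.96902207  0.47898636  0.2864059 ]
```

View pics/w3b.png

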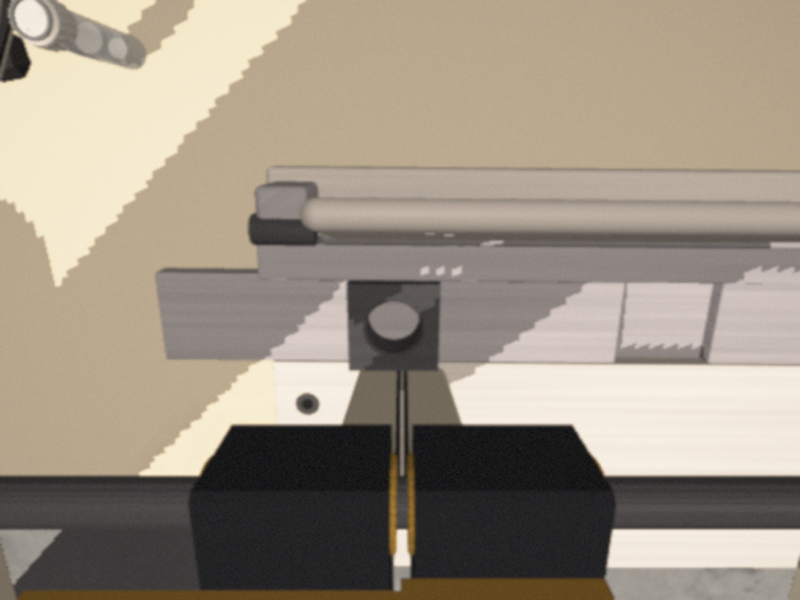

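```bash
python3 -m handwheel '[[[-0.03,0,0],[0,0,0]],[[-0.04,0,-0.1],[0,0,0]],[[0.0,-0.0135,-0.22],[0,0,0]]]';python3 -m handwheel '[[[0.06,0,0],[0,0,0]],[[0.1175,0,0],[0,0,0]],[[0.1175,0,0],[0,0,0]],[[0.1175,0,0],[0,0,0]]]' 0.62;  python3 - <<'E'
from h import *
s=sense();im=read_camera("wrist")[:,:,::-1]
np.savez("w4.npz",p=s['position'],R=s['eef_rot'])
cv2.imwrite("pics/w4b.png",cv2.resize(im,(800,600),interpolation=cv2.INTER_CUBIC))
E
```

```text
t: 4.68
position: [0.4529, -0.2991, 0.0686]
eef_rot: [[1.0, -0.031, -0.001], [-0.031, -1.0, 0.001], [-0.001, -0.001, -1.0]]
contact_force: [1.0, -0.2, -0.2]
opening: 0.002
t: 5.18
position: [0.4769, -0.2996, 0.0676]
eef_rot: [[1.0, -0.029, -0.002], [-0.029, -1.0, 0.001], [-0.002, -0.001, -1.0]]
contact_force: [0.0, -0.3, 0.1]
opening: 0.386
```

View pics/w4b.png

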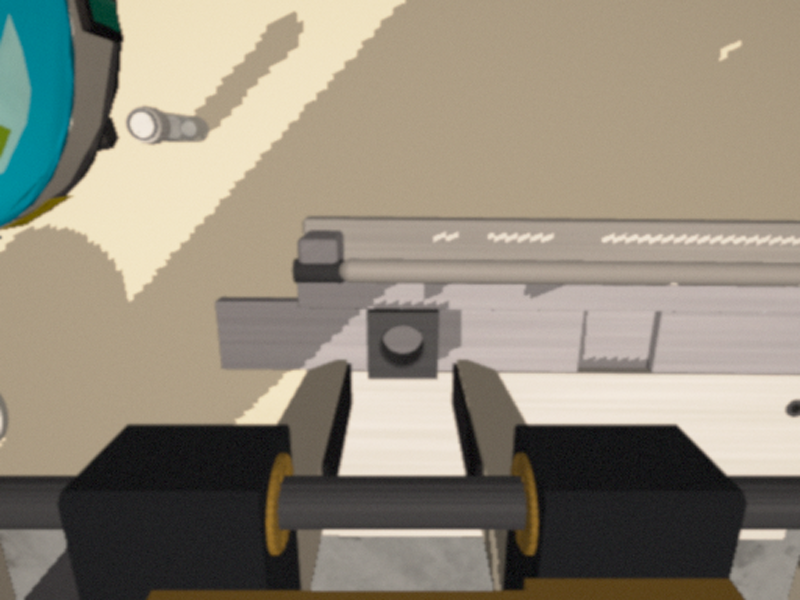

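```bash
python3 - <<'E'
from h import *
d=np.load("w4.npz");K,E=cam('wrist',dict(position=d['p'],eef_rot=d['R']))
v=(.4455,-.3742,-.033)
up=lambda p:(np.array(p)+.5)/1.5625-.5
print((w2j(v,d['p'])*1e3).round(1))
for n,p,z in[('nLtop',(368,343),.034),('nRtop',(439,343),.034),('nfar',(403,310),.034),('nnear',(403,378),.034),('pk L',(583,320),.02),('pkR',(659,320),.02),('chan near',(470,374),.02),('fence foot',(500,309),.02),('edge', (600,223),.077)]:
    w=back(K,E,up(p),z);print(n,(w2j(v,w)*1e3).round(1))
E
```

```text
[29.  75.6 67.6]
nLtop [31.4 90.1 34. ]
nRtop [31.6 60.3 34. ]
nfar [46.1 75.5 34. ]
nnear [15.4 75.3 34. ]
pk L [37.3 -4.4 20. ]
pkR [ 37.4 -38.1  20. ]
chan near [10.9 44.6 20. ]
fence foot [42.2 32.7 20. ]
edge [88.3 15.1 77. ]
```

```bash
python3 -m handwheel '[[[0,0,0.05],[0,0,0]],[[0,0,0.13],[0,0,0]],[[0,0,0.2],[0,0,0]],[[0,0,0.215],[0,0,0]],[[0,0.025,0.215],[0,0,0]],[[0,0.05,0.215],[0,0,0]],[[0,0.07,0.215],[0,0,0]],[[0,0.09,0.215],[0,0,0]],[[0,0.11,0.215],[0,0,0]],[[0,0.135,0.215],[0,0,0]],[[0,0.16,0.215],[0,0,0]],[[0,0.185,0.215],[0,0,0]]]';  python3 - <<'E'
from h import *
s=sense();im=read_camera("wrist")[:,:,::-1]
np.savez("w5.npz",p=s['position'],R=s['eef_rot'])
cv2.imwrite("pics/w5b.png",cv2.resize(im,(800,600),interpolation=cv2.INTER_CUBIC))
E
```

```text
t: 6.72
position: [0.4764, -0.3374, 0.0256]
eef_rot: [[1.0, -0.03, -0.0], [-0.03, -1.0, 0.0], [-0.0, -0.0, -1.0]]
contact_force: [0.3, -0.1, 0.4]
opening: 0.621
```

View pics/w5b.png

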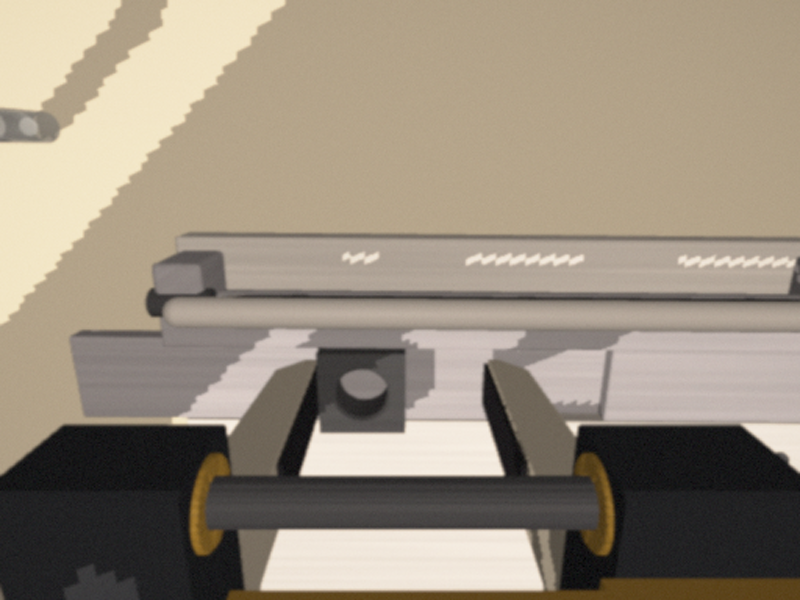

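```bash
python3 -m handwheel '[[[0,0.025,0],[0,0,0]],[[0,0.05,0],[0,0,0]],[[0,0.075,0],[0,0,0]],[[0,0.1,0],[0,0,0]],[[0,0.125,0],[0,0,0]],[[0,0.15,0],[0,0,0]],[[0,0.175,0],[0,0,0]],[[0,0.2,0],[0,0,0]],[[0,0.22,0],[0,0,0]],[[0,0.235,0],[0,0,0]],[[0,0.25,0],[0,0,0]],[[0,0.265,0],[0,0,0]],[[0,0.28,0],[0,0,0]],[[0,0.295,0],[0,0,0]],[[0,0.31,0],[0,0,0]],[[0,0.325,0],[0,0,0]],[[0,0.335,0],[0,0,0]],[[0,0.345,0],[0,0,0]],[[0,0.355,0],[0,0,0]],[[0,0.355,0],[0,0,0]]]';  python3 - <<'E'
from h import *
s=sense();im=read_camera("wrist")[:,:,::-1];print(sense()['contact_force'])
np.savez("w6.npz",p=s['position'],R=s['eef_rot'])
cv2.imwrite("pics/w6b.png",cv2.resize(im,(800,600),interpolation=cv2.INTER_CUBIC))
E
```

```text
t: 9.28
position: [0.4743, -0.4082, 0.0257]
eef_rot: [[1.0, -0.03, 0.0], [-0.03, -1.0, -0.0], [0.0, 0.0, -1.0]]
contact_force: [-0.5, -0.2, -0.3]
opening: 0.62
[-0.40433917  0.37786507  0.2416815 ]
```

View pics/w6b.png

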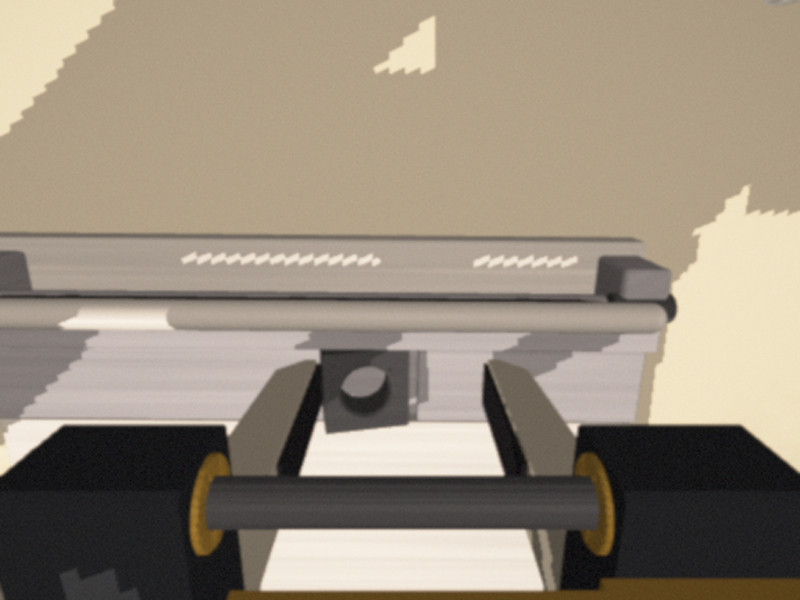

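```bash
python3 - <<'E'
from h import *
d=np.load("w6.npz");K,E=cam('wrist',dict(position=d['p'],eef_rot=d['R']))
v=(.4455,-.3742,-.033)
up=lambda p:(np.array(p)+.5)/1.5625-.5
print((w2j(v,d['p'])*1e3).round(1))
for n,p,z in[('nTL',(321,349),.034),('nTR',(408,350),.034),('BL',(327,433),.034),('BR',(408,425),.034),('pkR',(428,380),.02),('pkR bot?',(417,380),.014)]:
    w=back(K,E,up(p),z);print(n,(w2j(v,w)*1e3).round(1))
E
python3 -c "
import cv2
a=cv2.imread('pics/w6b.png')[320:450,280:480];cv2.imwrite('pics/w6c.png',cv2.resize(a,None,fx=3.8,fy=3.8,interpolation=cv2.INTER_CUBIC))"
```

```text
[ 29.9 -33.1  25.7]
nTL [46.7 -5.8 34. ]
nTR [ 46.4 -34.8  34. ]
BL [15.  -6.6 34. ]
BR [ 18.2 -35.   34. ]
pkR [ 28.8 -42.5  20. ]
pkR bot? [ 25.9 -38.7  14. ]
```

View pics/w6c.png

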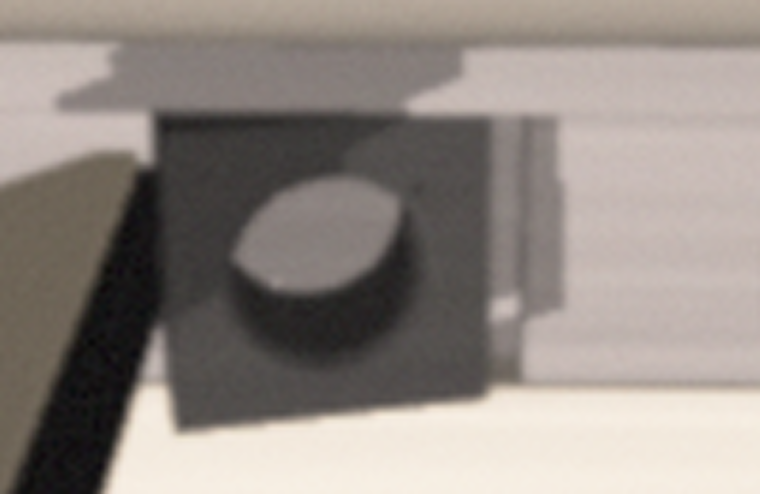

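```bash
python3 -m handwheel '[[[0,0.004,0],[0,0,0]],[[0,0.008,0],[0,0,0]],[[0,0.008,0],[0,0,0]]]'; python3 -m handwheel '[[[0,-0.01,0],[0,0,0]],[[0,-0.02,0],[0,0,0]]]';  python3 - <<'E'
from h import *
s=sense();im=read_camera("wrist")[:,:,::-1]
np.savez("w7.npz",p=s['position'],R=s['eef_rot'])
im=cv2.resize(im,(800,600),interpolation=cv2.INTER_CUBIC)
cv2.imwrite('pics/w7c.png',cv2.resize(im[320:450,280:480],None,fx=3.8,fy=3.8,interpolation=cv2.INTER_CUBIC))
E
```

```text
t: 9.7
position: [0.4742, -0.4097, 0.0256]
eef_rot: [[1.0, -0.03, 0.0], [-0.03, -1.0, 0.0], [0.0, -0.0, -1.0]]
contact_force: [0.5, 0.7, -0.1]
opening: 0.623
t: 9.95
position: [0.4743, -0.4055, 0.0256]
eef_rot: [[1.0, -0.03, 0.0], [-0.03, -1.0, 0.0], [0.0, -0.0, -1.0]]
contact_force: [-0.5, -0.2, 0.1]
opening: 0.621
```

View pics/w7c.png

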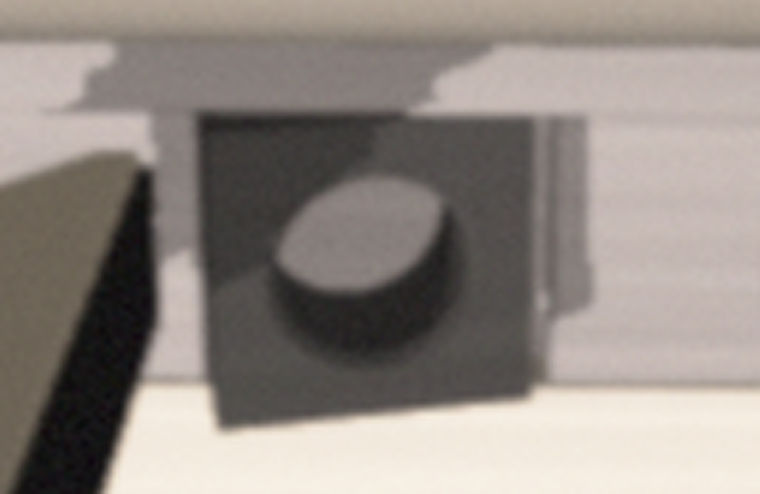

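```bash
python3 -m handwheel '[[[0,0.02,0],[0,0,0]],[[0,0.025,0],[0,0,0]],[[0,0.03,0],[0,0,0]],[[0,0.03,0],[0,0,0]]]'; python3 - <<'E'
from h import *
im=read_camera("wrist")[:,:,::-1]
im=cv2.resize(im,(800,600),interpolation=cv2.INTER_CUBIC)
cv2.imwrite('pics/w8c.png',cv2.resize(im[320:450,280:480],None,fx=3.8,fy=3.8,interpolation=cv2.INTER_CUBIC))
E
```

```text
t: 10.5
position: [0.4741, -0.4118, 0.0256]
eef_rot: [[1.0, -0.03, 0.0], [-0.03, -1.0, -0.0], [0.0, 0.0, -1.0]]
contact_force: [1.1, 0.9, -0.6]
opening: 0.619
```

View pics/w8c.png

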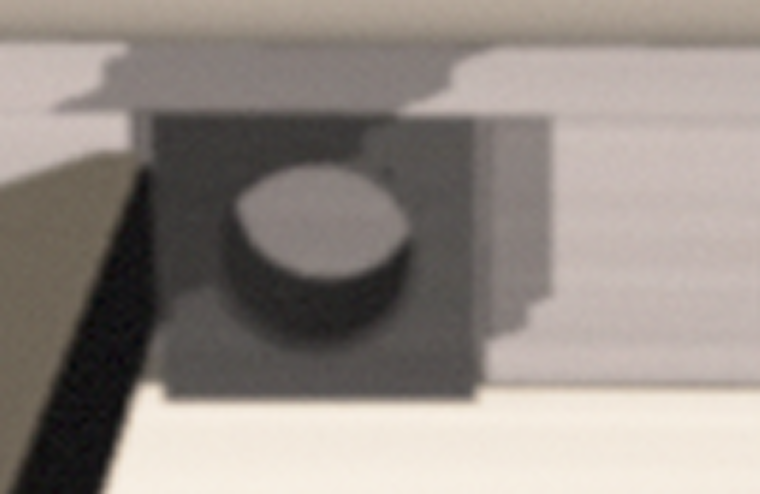

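```bash
python3 -m handwheel '[[[0,-0.03,0],[0,0,0]],[[0,-0.035,-0.05],[0,0,0]],[[0,-0.06,-0.25],[0,0,0]],[[0,-0.15,-0.45],[0,0,0]],[[0,-0.2,-0.47],[0,0,0]],[[0,-0.2,-0.47],[0,0,0]]]'; python3 - <<'E'
from h import *
s=sense();im=read_camera("wrist")[:,:,::-1]
np.savez("w9.npz",p=s['position'],R=s['eef_rot'])
cv2.imwrite("pics/w9b.png",cv2.resize(im,(800,600),interpolation=cv2.INTER_CUBIC))
im=read_camera("side")[:,:,::-1];cv2.imwrite("pics/side9.png",im)
a=im[210:360,150:350];cv2.imwrite("pics/side9c.png",cv2.resize(a,None,fx=4,fy=4,interpolation=cv2.INTER_CUBIC))
E
```

```text
t: 11.3
position: [0.4754, -0.3709, 0.1201]
eef_rot: [[1.0, -0.029, 0.0], [-0.029, -1.0, -0.0], [0.0, 0.0, -1.0]]
contact_force: [0.0, -0.3, -0.6]
opening: 0.617
```

View pics/w9b.png

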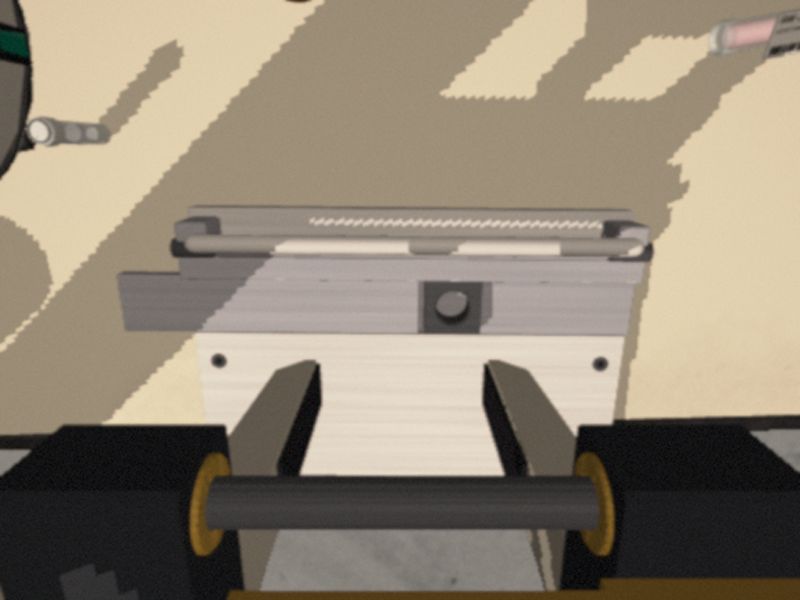

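View pics/side9c.png

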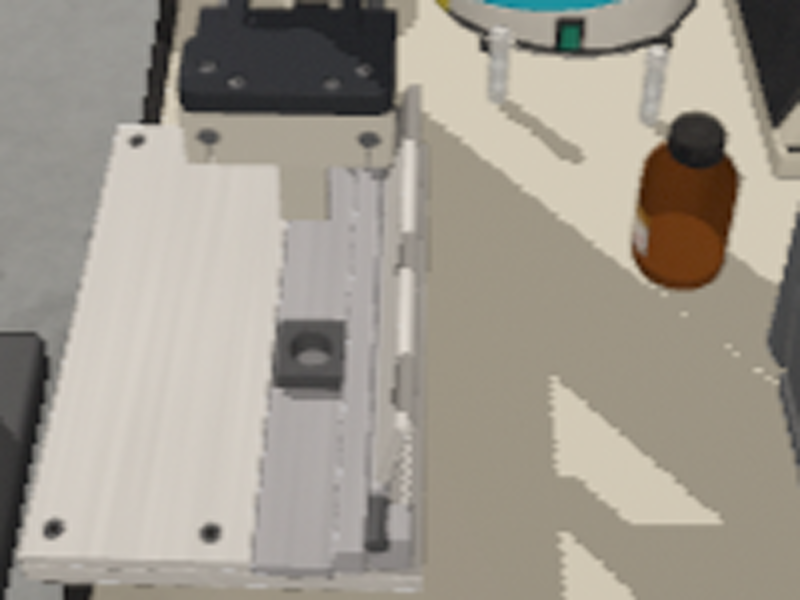

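```bash
python3 - <<'E'
from h import *
v=(.4455,-.3742,-.033)
K,E=cam('side');print('bottle base front',(w2j(v,back(K,E,(320,281.),0))*1e3).round(0))
d=np.load("w9.npz");K,E=cam('wrist',dict(position=d['p'],eef_rot=d['R']))
up=lambda p:(np.array(p)+.5)/1.5625-.5
print((w2j(v,d['p'])*1e3).round(1))
for n,p,z in[('nL',(423,310),.028),('nR',(482,310),.028),('near',(450,333),.028),('far',(450,281),.028),('flapL',(190,207),.0755),('flapR',(630,210),.0755),('rollfar?',(400,235),.0335)]:
    w=back(K,E,up(p),z);print(n,(w2j(v,w)*1e3).round(1))
for th in(1.7,1.8,1.9):
  for t in(.003,-.003):
    for r in (.045,.041):
      print(th,t,r,[((proj(K,E,j2w(v,[.062-r*np.cos(th)+t*np.sin(th),y,.0335+r*np.sin(th)+t*np.cos(th)]))+.5)*1.5625).round(0).tolist() for y in(.095,-.095)])
E
python3 -c "
import cv2
a=cv2.imread('pics/w9b.png')[195:345,380:660];cv2.imwrite('pics/w9c.png',cv2.resize(a,None,fx=2.8,fy=2.8,interpolation=cv2.INTER_CUBIC))"
```

```text
bottle base front [202.  38.   0.]
[ 29.8   4.3 120.1]
nL [28.4 -6.8 28. ]
nR [ 28.5 -38.3  28. ]
near [ 15.4 -21.6  28. ]
far [ 44.4 -20.7  28. ]
flapL [87.4 91.6 75.5]
flapR [ 87.  -89.   75.5]
rollfar? [69.4  5.6 33.5]
1.7 0.003 0.045 [[185.0, 249.0], [642.0, 251.0]]
1.7 0.003 0.041 [[189.0, 248.0], [638.0, 250.0]]
1.7 -0.003 0.045 [[186.0, 263.0], [641.0, 265.0]]
1.7 -0.003 0.041 [[190.0, 262.0], [637.0, 264.0]]
1.8 0.003 0.045 [[185.0, 238.0], [642.0, 240.0]]
1.8 0.003 0.041 [[189.0, 238.0], [638.0, 240.0]]
1.8 -0.003 0.045 [[185.0, 252.0], [642.0, 254.0]]
1.8 -0.003 0.041 [[189.0, 252.0], [637.0, 255.0]]
1.9 0.003 0.045 [[185.0, 227.0], [642.0, 229.0]]
1.9 0.003 0.041 [[189.0, 229.0], [638.0, 231.0]]
1.9 -0.003 0.045 [[185.0, 241.0], [642.0, 243.0]]
1.9 -0.003 0.041 [[189.0, 243.0], [638.0, 245.0]]
```

View pics/w9c.png

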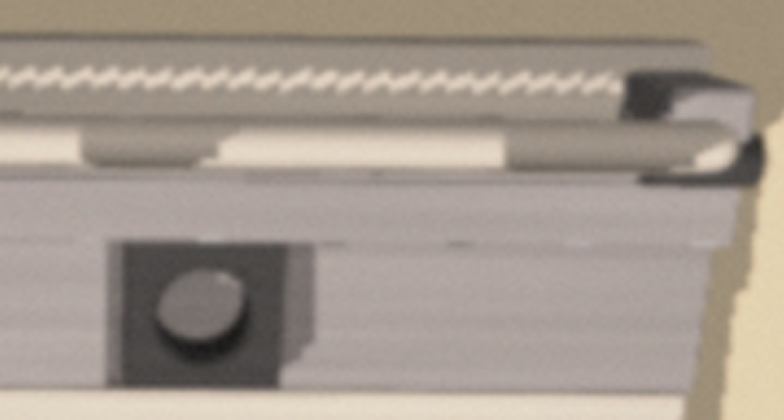

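```bash
python3 - <<'E'
from h import *
K,E=cam('side')
for p in[(349,290),(352,320),(360,370),(345,262)]:
  print(p,[back(K,E,p,z).round(3) for z in(0,.05,.2)])
K,E=cam('top')
for p in[(340,130),(338,0),(385,135),(505,130)]:
  print(p,[back(K,E,p,z).round(3) for z in(0,.05,.3)])
E
```

```text
(349, 290) [array([ 0.7  , -0.364,  0.   ]), array([ 0.683, -0.404,  0.05 ]), array([ 0.633, -0.521,  0.2  ])]
(352, 320) [array([ 0.691, -0.429,  0.   ]), array([ 0.675, -0.463,  0.05 ]), array([ 0.628, -0.564,  0.2  ])]
(360, 370) [array([ 0.684, -0.519,  0.   ]), array([ 0.669, -0.545,  0.05 ]), array([ 0.623, -0.624,  0.2  ])]
(345, 262) [array([ 0.707, -0.295,  0.   ]), array([ 0.689, -0.34 ,  0.05 ]), array([ 0.638, -0.475,  0.2  ])]
(340, 130) [array([ 0.69 , -0.386,  0.   ]), array([ 0.677, -0.375,  0.05 ]), array([ 0.611, -0.322,  0.3  ])]
(338, 0) [array([ 1.04 , -0.381,  0.   ]), array([ 1.01, -0.37,  0.05]), array([ 0.86 , -0.318,  0.3  ])]
(385, 135) [array([ 0.68 , -0.501,  0.   ]), array([ 0.668, -0.485,  0.05 ]), array([ 0.604, -0.403,  0.3  ])]
(505, 130) [array([ 0.701, -0.809,  0.   ]), array([ 0.687, -0.778,  0.05 ]), array([ 0.618, -0.623,  0.3  ])]
```

```bash
python3 -c "
import cv2
a=cv2.imread('pics/side9.png')[190:384,300:512];cv2.imwrite('pics/side9d.png',cv2.resize(a,None,fx=3,fy=3))"
```

```text
(no output)
```

View pics/side9d.png

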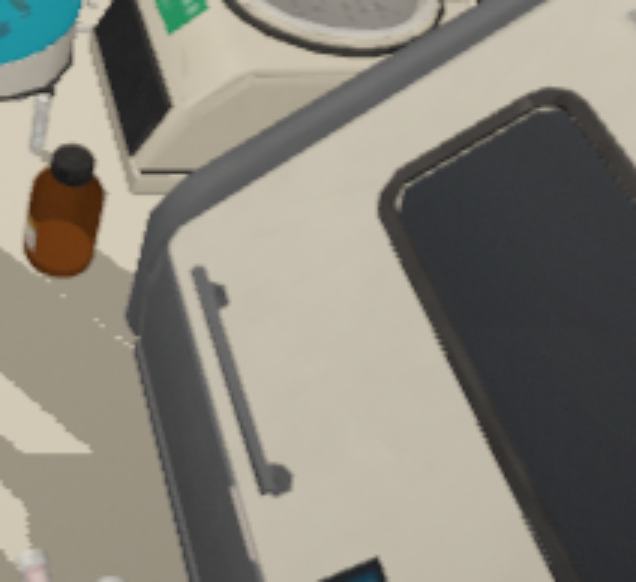

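```bash
python3 - <<'E'
from rig import *
s=sense();print(s['joint_pos'],s['t'],s['position'])
E
```

```text
[-8.48302554e-01  4.33101163e-01  1.53775403e+00 -2.00894759e-04
  1.17253703e+00  7.52038469e-01] 11.4 [ 0.47482518 -0.37120539  0.11857884]
```

```bash
python3 -m handwheel '[[[0,0,0],[0,0,-0.06]],[[0,0,0],[0,0,-0.17]],[[0,0,0],[0,0,-0.285]],[[0,0,0],[0,0,-0.4]],[[0,0,0],[0,0,-0.515]],[[0,0,0],[0,0,-0.63]],[[0,0,0],[0,0,-0.745]],[[0,0,0],[0,0,-0.86]],[[0,0,0],[0,0,-0.96]],[[0,0,0],[0,0,-1]]]' 0; python3 -m handwheel '[[[0,0,0],[0,0,-0.1]],[[0,0,0],[0,0,-0.21]],[[0,0,0],[0,0,-0.32]],[[0,0,0],[0,0,-0.43]],[[0,0,0],[0,0,-0.54]],[[0,0,0],[0,0,-0.65]],[[0,0,0],[0,0,-0.76]],[[0,0,0],[0,0,-0.87]],[[0,0,0],[0,0,-0.96]],[[0,0,0],[0,0,-1]],[[0,0,0],[0,0,-1]]]'
```

```text
t: 12.65
position: [0.4746, -0.3716, 0.1178]
eef_rot: [[0.027, 1.0, -0.002], [1.0, -0.027, 0.002], [0.002, -0.002, -1.0]]
contact_force: [-0.3, 0.1, -0.6]
opening: 0.005
t: 14.02
position: [0.4747, -0.3716, 0.1181]
eef_rot: [[-1.0, 0.031, -0.002], [0.031, 1.0, 0.002], [0.002, 0.002, -1.0]]
contact_force: [-0.3, -0.1, -0.4]
opening: 0.005
```

```bash
python3 -m handwheel '[[[-0.08,0,0],[0,0,0]],[[-0.2,-0.01,0],[0,0,0]],[[-0.3,-0.015,0],[0,0,0]],[[-0.33,-0.015,0],[0,0,0]],[[-0.33,-0.015,0.05],[0,0,0]],[[-0.33,-0.015,0.15],[0,0,0]],[[-0.33,-0.015,0.25],[0,0,0]],[[-0.33,-0.015,0.28],[0,0,0]],[[-0.33,-0.015,0.28],[0,0,0]]]'; python3 - <<'E'
from h import *
s=sense();print(s['contact_force'],w2j((.4455,-.3742,-.033),s['position']))
im=read_camera("wrist")[:,:,::-1]
cv2.imwrite("pics/w10.png",im)
im=read_camera("side")[:,:,::-1]
cv2.imwrite("pics/s10.png",cv2.resize(im[150:384,130:400],None,fx=2.5,fy=2.5,interpolation=cv2.INTER_CUBIC))
E
```

```text
t: 15.15
position: [0.5406, -0.3765, 0.0632]
eef_rot: [[-1.0, 0.03, -0.001], [0.03, 1.0, 0.001], [0.001, 0.001, -1.0]]
contact_force: [-0.6, -0.1, 0.9]
opening: 0.004
[-0.64817551 -0.13744273  0.90188867] [0.09516882 0.00088966 0.06317586]
```

View pics/w10.png

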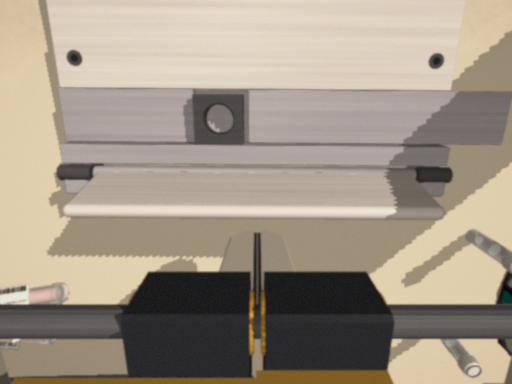

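View pics/s10.png

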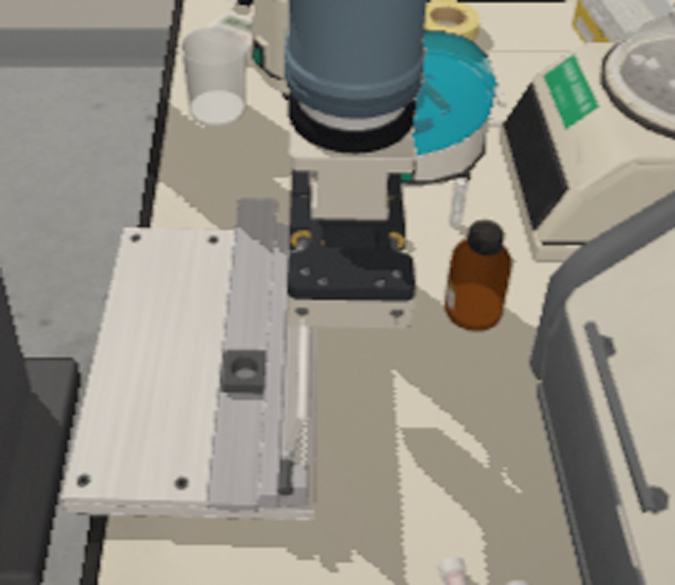

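```bash
python3 -m handwheel '[[[0.02,0,0],[0,0,0]],[[0.04,0,0],[0,0,0]],[[0.055,0,0],[0,0,0]],[[0.07,0,0],[0,0,0]],[[0.085,0,0],[0,0,0]],[[0.1,0,0],[0,0,0]],[[0.12,0,0],[0,0,0]],[[0.14,0,0],[0,0,0]],[[0.165,0,0],[0,0,0]],[[0.165,0,0],[0,0,0]]]'; python3 - <<'E'
from h import *
s=sense();print(s['contact_force'],w2j((.4455,-.3742,-.033),s['position']))
im=read_camera("wrist")[:,:,::-1]
cv2.imwrite("pics/w11.png",im)
E
```

```text
t: 16.5
position: [0.5076, -0.3755, 0.0635]
eef_rot: [[-1.0, 0.03, -0.001], [0.03, 1.0, 0.0], [0.001, 0.0, -1.0]]
contact_force: [-0.9, 1.5, -0.7]
opening: 0.007
[-0.94485531  1.47293908 -0.66237168] [0.06212513 0.00072155 0.06354568]
```

View pics/w11.png

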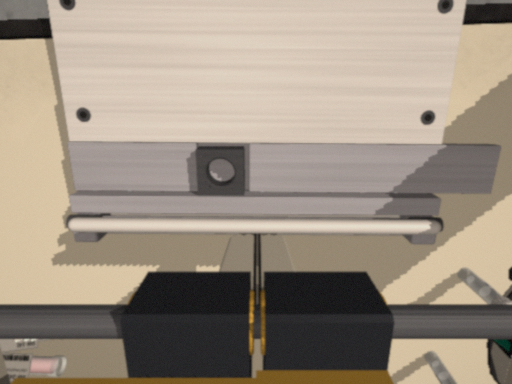

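```bash
python3 -m handwheel '[[[0.02,0,0],[0,0,0]],[[0.04,0,0.003],[0,0,0]],[[0.06,0,0.018],[0,0,0]],[[0.08,0,0.034],[0,0,0]],[[0.092,0,0.05],[0,0,0]],[[0.102,0,0.064],[0,0,0]],[[0.112,0,0.076],[0,0,0]],[[0.112,0,0.076],[0,0,0]]]'; python3 - <<'E'
from h import *
s=sense();print(s['contact_force'],w2j((.4455,-.3742,-.033),s['position']))
im=read_camera("wrist")[:,:,::-1]
cv2.imwrite("pics/w12.png",im)
im=read_camera("side")[:,:,::-1]
cv2.imwrite("pics/s12.png",cv2.resize(im[200:384,130:330],None,fx=3,fy=3,interpolation=cv2.INTER_CUBIC))
E
```

```text
t: 17.55
position: [0.4856, -0.3748, 0.0481]
eef_rot: [[-1.0, 0.03, -0.0], [0.03, 1.0, 0.0], [0.0, 0.0, -1.0]]
contact_force: [-0.3, -0.2, 0.5]
opening: 0.005
[-0.26507089 -0.18763591  0.5403206 ] [0.04012208 0.00069373 0.04813428]
```

View pics/w12.png

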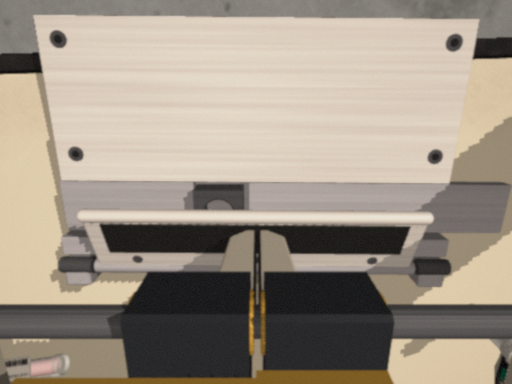

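View pics/s12.png

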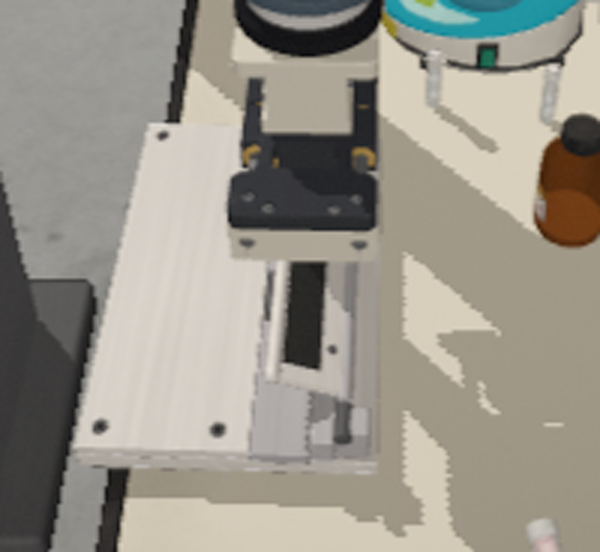

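```bash
python3 -m handwheel '[[[0.003,0,0.008],[0,0,0]],[[0.005,0,0.016],[0,0,0]],[[0.007,0,0.024],[0,0,0]],[[0.008,0,0.032],[0,0,0]],[[0.008,0,0.037],[0,0,0]],[[0.008,0,0.04],[0,0,0]],[[0.008,0,0.04],[0,0,0]]]'; python3 -m handwheel '[[[0,0,0.0025],[0,0,0]],[[0,0,0.005],[0,0,0]]]'
```

```text
t: 18.52
position: [0.4843, -0.3749, 0.0404]
eef_rot: [[-1.0, 0.03, -0.0], [0.03, 1.0, 0.0], [0.0, 0.0, -1.0]]
contact_force: [0.2, 0.3, -0.1]
opening: 0.007
t: 18.77
position: [0.4843, -0.3749, 0.0395]
eef_rot: [[-1.0, 0.03, -0.0], [0.03, 1.0, -0.0], [0.0, -0.0, -1.0]]
contact_force: [0.0, 0.4, 0.0]
opening: 0.007
```

```bash
python3 -m handwheel '[[[0,0,0.0025],[0,0,0]],[[0,0,0.005],[0,0,0]],[[0,0,0.005],[0,0,0]]]'; python3 -m handwheel '[[[0,0,0.0025],[0,0,0]],[[0,0,0.0025],[0,0,0]]]'
```

```text
t: 19.15
position: [0.4843, -0.3749, 0.0384]
eef_rot: [[-1.0, 0.03, 0.0], [0.03, 1.0, 0.0], [-0.0, 0.0, -1.0]]
contact_force: [-0.2, -0.5, -0.3]
opening: 0.009
t: 19.4
position: [0.4843, -0.3749, 0.0379]
eef_rot: [[-1.0, 0.03, 0.0], [0.03, 1.0, 0.0], [0.0, 0.0, -1.0]]
contact_force: [0.3, -0.1, 0.5]
opening: 0.004
```

```bash
python3 -m handwheel '[[[0,0,0.0025],[0,0,0]],[[0,0,0.0025],[0,0,0]]]'; python3 -m handwheel '[[[0,0,0.0025],[0,0,0]],[[0,0,0.0025],[0,0,0]]]'; python3 -m handwheel '[[[0,0,0.0025],[0,0,0]],[[0,0,0.0025],[0,0,0]]]'
```

```text
t: 19.65
position: [0.4843, -0.3749, 0.0374]
eef_rot: [[-1.0, 0.03, -0.0], [0.03, 1.0, 0.0], [0.0, 0.0, -1.0]]
contact_force: [0.2, -0.3, 0.4]
opening: 0.008
t: 19.9
position: [0.4843, -0.3749, 0.0369]
eef_rot: [[-1.0, 0.03, 0.0], [0.03, 1.0, 0.0], [-0.0, 0.0, -1.0]]
contact_force: [0.5, -0.5, -1.0]
opening: 0.008
t: 20.15
position: [0.4843, -0.3749, 0.0368]
eef_rot: [[-1.0, 0.03, 0.0], [0.03, 1.0, -0.0], [-0.0, -0.0, -1.0]]
contact_force: [-0.5, 0.7, 3.5]
opening: 0.004
```

```bash
python3 -m handwheel '[[[0,0,0.0015],[0,0,0]],[[0,0,0.0015],[0,0,0]],[[0,0,0.0015],[0,0,0]]]'
```

```text
t: 20.52
position: [0.4843, -0.375, 0.0368]
eef_rot: [[-1.0, 0.03, 0.0], [0.03, 1.0, -0.0], [-0.0, -0.0, -1.0]]
contact_force: [-0.8, 1.3, 5.7]
opening: 0.002
```

```bash
python3 -m handwheel '[[[0,0,0.001],[0,0,0]],[[0,0,0.001],[0,0,0]],[[0,0,0.001],[0,0,0]]]'
```

```text
t: 20.9
position: [0.4843, -0.3749, 0.0368]
eef_rot: [[-1.0, 0.03, 0.0], [0.03, 1.0, -0.0], [-0.0, -0.0, -1.0]]
contact_force: [-2.5, 2.5, 6.8]
opening: 0.006
```

```bash
python3 -m handwheel '[[[0,0,0.0015],[0,0,0]],[[0,0,0.003],[0,0,0]],[[0,0,0.003],[0,0,0]],[[0,0,0.003],[0,0,0]]]'; python3 -m handwheel '[[[0,0,0],[0,0,0]],[[0,0,0],[0,0,0]],[[0,0,0],[0,0,0]],[[0,0,0],[0,0,0]]]'
```

```text
t: 21.4
position: [0.4843, -0.3749, 0.0367]
eef_rot: [[-1.0, 0.029, 0.0], [0.029, 1.0, -0.001], [-0.0, -0.001, -1.0]]
contact_force: [-3.0, 3.5, 10.7]
opening: 0.006
t: 21.9
position: [0.4843, -0.3749, 0.0367]
eef_rot: [[-1.0, 0.03, 0.0], [0.03, 1.0, -0.001], [-0.0, -0.001, -1.0]]
contact_force: [-2.0, 1.5, 11.2]
opening: 0.003
```

```bash
python3 -m handwheel '[[[0,0,0],[0,0,0]],[[0,0,0],[0,0,0]],[[0,0,0],[0,0,0]],[[0,0,0],[0,0,0]],[[0,0,0],[0,0,0]],[[0,0,0],[0,0,0]],[[0,0,0],[0,0,0]],[[0,0,0],[0,0,0]]]'; python3 -m handwheel '[[[0,0,-0.01],[0,0,0]],[[0,0,-0.03],[0,0,0]],[[0,0,-0.1],[0,0,0]],[[0,0,-0.3],[0,0,0]],[[0,0,-0.45],[0,0,0]],[[0,0,-0.5],[0,0,0]],[[0,0,-0.5],[0,0,0]]]'; python3 - <<'E'
from h import *
s=sense();im=read_camera("wrist")[:,:,::-1]
np.savez("w13.npz",p=s['position'],R=s['eef_rot'])
cv2.imwrite("pics/w13.png",cv2.resize(im,(800,600),interpolation=cv2.INTER_CUBIC))
im=read_camera("side")[:,:,::-1]
cv2.imwrite("pics/s13.png",cv2.resize(im[200:384,130:330],None,fx=3,fy=3,interpolation=cv2.INTER_CUBIC))
cv2.imwrite("pics/t13.png",read_camera("top")[:,:,::-1])
E
```

```text
t: 22.9
position: [0.4843, -0.375, 0.0367]
eef_rot: [[-1.0, 0.03, 0.0], [0.03, 1.0, -0.001], [-0.0, -0.001, -1.0]]
contact_force: [-3.0, 2.8, 10.9]
opening: 0.004
t: 23.78
position: [0.4844, -0.3751, 0.1359]
eef_rot: [[-1.0, 0.03, 0.001], [0.03, 1.0, -0.001], [-0.001, -0.001, -1.0]]
contact_force: [0.1, -0.6, 0.1]
opening: 0.003
```

View pics/w13.png

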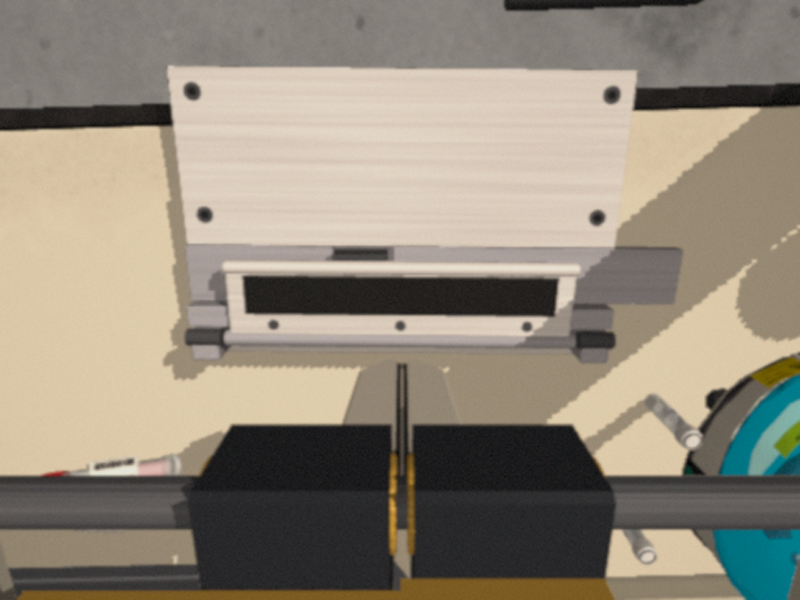

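View pics/s13.png

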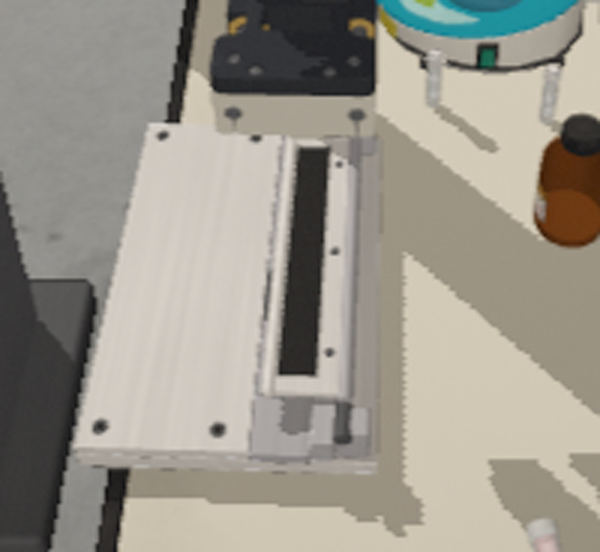

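View pics/t13.png

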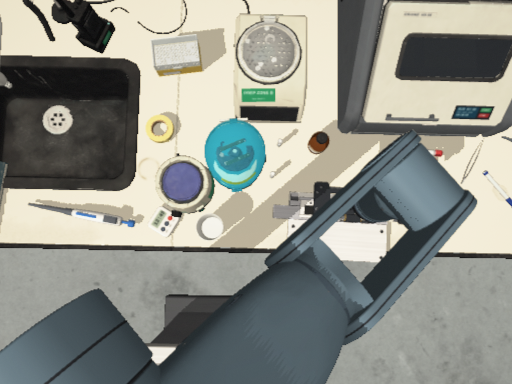

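```bash
python3 - <<'E'
from h import *
v=(.4455,-.3742,-.033)
d=np.load("w13.npz");K,E=cam('wrist',dict(position=d['p'],eef_rot=d['R']))
for th in(0,.05,.1):
  print(th,[((proj(K,E,j2w(v,[.062-.041*np.cos(th),y,.0335+.041*np.sin(th)]))+.5)*1.5625).round(1).tolist() for y in(.095,0,-.095)])
print([((proj(K,E,j2w(v,j))+.5)*1.5625).round(1).tolist() for j in ([.012,-.12,.02],[.012,.12,.02],[.062,.1,.0335])])
E
```

```text
0 [[576.7, 268.6], [401.0, 267.9], [225.3, 267.3]]
0.05 [[577.9, 269.5], [401.0, 268.9], [224.1, 268.2]]
0.1 [[579.1, 270.7], [401.0, 270.0], [222.8, 269.4]]
[[187.2, 246.0], [615.0, 247.6], [578.0, 339.5]]
```

```bash
python3 -c "
from rig import *
print(hand_in())"
```

```text
the job is handed in; nothing more can be done
None
```

The jig is loaded and handed in: the nut is in the bar's pocket and the keeper flap is folded over it and pressed shut. It took about 24 s of the 64 s allowed.

- **Nut:** I pushed it across the deck with the shut fingers until it lay flat against the fence, peaking at about 4 N in the readings. Then I opened the gripper around it and used one finger's inner face to push it along the fence to the pocket, at about jig y = -21 mm. It first hung tilted in the pocket. About 3 mm more travel dropped it flat, and the wrist and side views show it level there. It was never gripped or lifted.
- **Keeper:** I turned the tool half round so the camera stayed clear of the large instrument behind. I then folded the flap from behind and lowered it onto its stop in steps of 0.5 mm or less. I held it at about 11 N for 1.5 s.

**Last checks:**
- The press stopped with the fingertips at 36.8 mm, against about 36.5 mm expected for a shut flap.
- After I lifted off, the flap's edge sat where a shut flap should in the wrist picture. That view alone could not tell shut from about 0.05 rad open.
- Before the keeper was folded, the nut measured about 31.5 mm by 29 mm in the image instead of 30 mm square. I took this as pixel error.
- The highest force reading was about 11 N.
- The bystanders I could see had not moved, and the arm was clear of everything, with the force reading near zero.

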